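Clear the check bay and slide the next carton home

ROBOT

A 7-joint arm with a two-finger parallel gripper is mounted at the origin on a cart in front of the work surface, level with it; the furniture and walls round the work are solid. World frame = base frame: x ahead of the robot, y to its left, z up, the work surface at z = 0. Lengths are in m, angles in rad, forces in N, time in s.
With the tool pointing down it reaches from about 0.35 to 0.9 m from the base axis. Payload 19.9 kg.
Tool frame: the origin (TCP) lies on the front face of the gripper's body, between the roots of the fingers; the fingertips stand ahead of it and the grasp point (between the pads) lies 54 mm ahead of it (tcp_to_tips is the z of the fingertips in the tool frame, in m); z points along the fingers, y is the line along which they close (so a half turn about z gives the same grasp; the last joint's range is limited). The gripper opens to 85 mm and grips with 20 to 120 N. Pads are 22 mm wide; open, the fingers measure 114 mm over their backs; the gripper's body (76 mm by 85 mm) begins 54 mm behind the grasp point. The pads swing forward as they close: fully open they stand 13 mm farther back than shut.
Start: joints at [1.129, 0.417, -0.01, 1.614, 0.005, 1.111, -0.053], TCP at [0.244, -0.575, 0.304] pointing down, gripper open.
Joint ranges: [-2.81, 2.81], [-0.39, 2.02], [-1.27, 1.25], [0.06, 2.57], [-1.19, 4.33], [0.19, 2], [-2.82, 2.82]. Speed limits (rad/s): [1.89, 1.89, 2.39, 2.39, 3.01, 3.01, 3.01].

INTERFACE

Orientations are given as a unit quaternion [w, x, y, z].
In Python, from station import * gives the robot as it stands. Calls block until the motion is done:
- move_pose(position, orientation): joint-space move of the TCP to a pose.
- move_l(position, rot=None, v=0.15, until_force=None): straight line of the TCP; rot=None keeps the orientation; v is the mean speed in m/s. With until_force (N) it stops when the force on the tool has changed by that much, and returns True; else False.
- move_joints(angles): joint-space move.
- gripper_to(opening, squeeze=None): finger opening in m; squeeze is the grip in N (None keeps the last); returns when the fingers have stopped.
- dwell(seconds).
- solve_ik(position, orientation): joint angles nearest the present ones, or None.
- grab_frame(name): name is "side" or "top" or "wrist"; returns the picture (384x512x3 uint8, red, green, blue); there is no depth.
- calibration(name): a dict with "fx", "fy", "cx", "cy" (pixels), "eye" and "orientation" of the camera in the world; the wrist camera has in their place "mount" (4x4, takes a point from camera to tool coordinates, whose origin is the TCP and whose axes are the flange's). Camera axes: x right, y down, z forward; pixel columns grow to the right and rows downward; lengths in m; the calibration is good to about 2 mm. The wrist camera is an equidistant fisheye: a pixel r from the principal point sees the ray r / f radians off the axis. A picture is of the moment at which its call begins: read the wrist's pose just before it. calibration takes no time and is no camera call.
A pose or a line that the arm cannot do raises MotionError and nothing moves.
- hand_in(): hands the job in; it is judged then, once.
Trained networks look in the newest picture that a camera, given by its name, has taken for a name from the list of things; names that differ only in an ending like _2 or _b are one class to them, and where a whole thing is asked for, a point or a joint stands for the part that bears it (a point fixed in the world has none). Each returns a list of dicts, best first, with "p" (0 to 1); they miss things now and then, are a little off and sometimes report something else, mostly with a low value. They report only what shows in the picture. A call takes as long as a camera call. They do not tell look-alikes from the thing itself.
- regions_of(camera, query): "pixels" (384x512 bool, what is visible of it) and "position" ([column, row] in pixels, amid what is visible of it).
- landmark_of(camera, query): "position" ([column, row] in pixels: a listed point, or the origin of a listed thing).
Readings, each from a call of its own:
- read_time(): time.
- read_joint_positions(): joint angles.
- read_qd(): joint speeds.
- read_joint_efforts(): joint torques, N m.
- read_tool_pos(): TCP position.
- read_eef_rot(): TCP orientation.
- read_ft_force(): force on the tool from outside, world axes, zero at the start.
- read_torque(): the same for the moment, N m.
- read_width(): finger opening in m.
- read_gripper_force(): force on a finger pad.
Only numpy, scipy, OpenCV 4.12 (cv2) and the standard library are available. Lean on these libraries where they do the work, as an engineer would, in place of code of your own. Each camera call takes 0.05 s, during which the arm holds its last target. There are 200 camera calls.

TASK

A small navy and white carton has been left standing in the check bay, the low metal guides with the yellow end stop on the table. Move it out of the way first, standing it upright in the shallow blue tray; then slide the flat green carton that waits at the mouth of the bay fully home against the yellow stop, flat on the table all the way. Do not tip the navy carton over, and leave the other things where they are.

Things in the scene. Friction and masses are not known exactly. Their poses are not given: they have to be found in the camera images.
- bay: check bay fixed to the table: two aluminium guide rails, 18 mm high, 14 mm wide, 103 mm apart inside, and a yellow end stop; no floor plate. Origin on the table, midway between the rails; x axis along the lane from mouth to stop, y across, z up. Rails parallel from x = -55 to +55 mm; from there out to the mouth at x = -100 mm they flare to 133 mm apart. Placed and turned anew each time
- bay_stop (a point): middle of the inside face of the yellow end stop (131 mm wide, 22 mm high), at table height: 55 mm from the bay's origin along its x axis
- tray: shallow blue plastic tray fixed to the table, open at the top, 150 x 150 mm outside, walls 4 mm thick and 22 mm high, floor 4 mm thick. Origin on the table under its centre; z up. It stands to the left or to the right of the bay
- green_carton: flat green sealed medicine carton, 118 x 89 x 24 mm (x, y, z), about 0.07 kg, origin at the centre of its underside. Lies on the table outside the bay's mouth, x axis roughly along the bay's x, slightly off-centre and askew. Against the stop its origin is at x = -4 mm in the bay. Too wide to grasp from above: push it; it slides under a newton or so
- navy_carton: small navy and white sealed carton standing upright between the rails of the bay, 45 x 61 x 75 mm (x, y, z), about 0.1 kg. Origin at the centre of its underside, z up. It stands turned at any angle up to 0.6 rad to the bay. It can be grasped from above across its 45 mm sides (along its x axis), above the rails
- orange_carton: bystander: white and orange carton, 88 x 121 x 85 mm, standing in the place, left or right of the bay, where the tray is not; origin at the centre of its underside
- stapler: bystander: green stapler, 125 x 30 x 55 mm, beyond the bay; origin at the centre of its underside
- calculator: bystander: grey calculator, 118 x 72 x 15 mm, beyond the bay; origin at the centre of its underside
- strip_pack: bystander: white pack of tablet strips with a rubber band, 46 x 83 x 37 mm, beyond the bay to the right; origin at the centre of its underside
- brown_tape: bystander: roll of brown tape lying flat, 93 mm wide and 51 mm high, beyond the bay; origin at the centre of its underside
- pen: bystander: blue pen, 148 x 10 x 8 mm, beyond the tray's left place; origin at the centre of its underside
Not all that is in view belongs to the job. Several things look just like the green_carton: the one meant starts farthest from the robot's base.

How it is judged:
By the outcome, as a careful person would: the job done as asked, in the order asked, and still so for the second after the job is handed in, with the robot touching nothing.
It also fails if it takes over 54 s, if anything falls off the work surface, if the arm or the gripper's body presses on something with over 40 N, if the wrist force passes 120 N, or if a joint passes its speed limit or range.

## Working session

There is one attempt and no reset: what is moved stays moved. The work goes in short steps, each a Python script; the robot and the scene stay as the last script left them, time stands still between calls to the robot, and variables do not carry over. Pictures are saved under pics/ and viewed, at most 10 in all, crops included, and the job is handed in when it is done.

```bash
ls; mkdir -p pics
cat > h.py <<'E'
from station import *
import numpy as np, cv2
from scipy.spatial.transform import Rotation as R
def q2R(q): return R.from_quat([q[1],q[2],q[3],q[0]]).as_matrix()
def ray(cam,px):
    c=calibration(cam); return np.array(c['eye']), q2R(c['orientation'])@np.array([(px[0]-c['cx'])/c['fx'],(px[1]-c['cy'])/c['fy'],1])
def onplane(cam,px,z=0.):
    e,d=ray(cam,px); return (e+d*(z-e[2])/d[2])
def proj(cam,P):
    c=calibration(cam); p=(np.atleast_2d(P)-c['eye'])@q2R(c['orientation']); return np.c_[c['fx']*p[:,0]/p[:,2]+c['cx'],c['fy']*p[:,1]/p[:,2]+c['cy']]
E
python3 - <<'E'
from h import *
ims=[]
for n in ['top','side']:
    im=grab_frame(n); cv2.imwrite(f'pics/{n}0.png',im[:,:,::-1])
    big=cv2.resize(im,(800,600),interpolation=cv2.INTER_CUBIC); cv2.imwrite(f'pics/{n}0b.png',big[:,:,::-1])
    c=calibration(n); print(n,c)
    for q in ['bay','bay_stop','tray','green_carton','navy_carton','orange_carton']:
        for d in landmark_of(n,q)[:4]: print(q,np.round(d['position'],1),round(d['p'],2),np.round(onplane(n,d['position'])[:2],3))
print(read_time(),read_eef_rot(),read_tool_pos(), [x for x in globals() if 'tip' in x])
E
```

```text
pics
top {'fx': 367.8295029655085, 'fy': 367.8295029655085, 'cx': 247.65064195451282, 'cy': 188.19966167100864, 'eye': array([0.38968897, 0.00639315, 1.0891022 ]), 'orientation': array([-0.05493644,  0.7091703 , -0.69978308,  0.06605383])}
bay_stop [189.2 201.7] 0.68 [0.535 0.164]
tray [369.1 210.3] 0.56 [ 0.517 -0.374]
green_carton [292.  250.4] 0.83 [ 0.395 -0.142]
green_carton [258.9 211. ] 0.8 [ 0.51  -0.044]
green_carton [334.1 133. ] 0.69 [ 0.756 -0.275]
navy_carton [208.8 204.4] 0.8 [0.528 0.105]
orange_carton [120.1 207.5] 0.58 [0.515 0.367]
side {'fx': 364.8262227518772, 'fy': 364.8262227518772, 'cx': 254.43940396838084, 'cy': 193.68049552455085, 'eye': array([1.09491742, 0.07060343, 0.97086548]), 'orientation': array([-0.15513449,  0.61672385,  0.74897177, -0.18608135])}
bay [307.  183.4] 0.78 [0.521 0.126]
bay_stop [319.4 186.9] 0.85 [0.526 0.164]
tray [253.3 172.1] 0.34 [ 0.513 -0.044]
green_carton [253.2 175. ] 0.77 [ 0.523 -0.042]
green_carton [228.9 135.4] 0.71 [ 0.389 -0.15 ]
navy_carton [300.1 186.3] 0.69 [0.535 0.106]
navy_carton [254.7 175.8] 0.53 [ 0.525 -0.037]
orange_carton [386.  196.5] 0.62 [0.52  0.364]
0.7 [-3.65470963e-05  9.79984197e-01  1.99075293e-01 -6.67080089e-06] [ 0.24386841 -0.57543543  0.30387191] ['tcp_to_tips']
```

View pics/top0b.png

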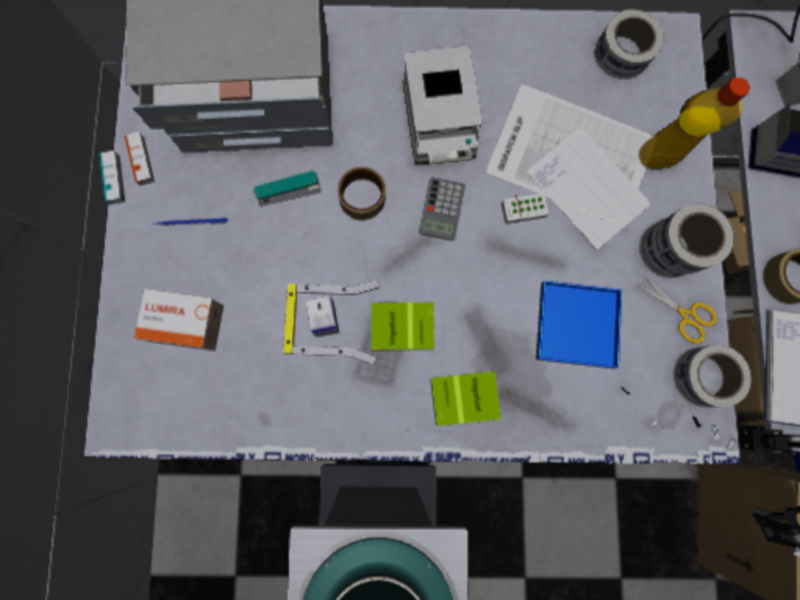

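View pics/side0b.png

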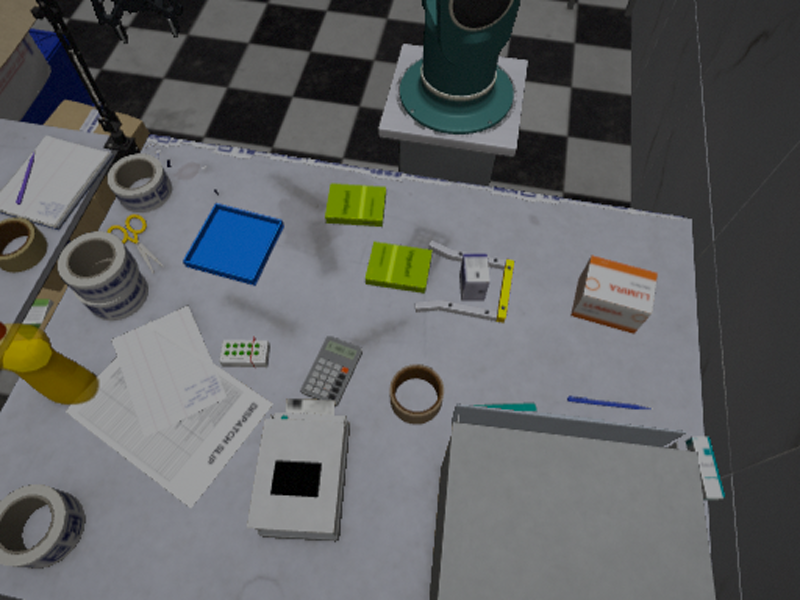

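```bash
cat >> h.py <<'E'
from scipy.optimize import minimize
def corners(p,dims,z0=0):
    x,y,t=p; a=np.array([[sx,sy,sz] for sx in(-.5,.5) for sy in(-.5,.5) for sz in(0,1)])*dims
    c,s=np.cos(t),np.sin(t); return np.c_[x+c*a[:,0]-s*a[:,1],y+s*a[:,0]+c*a[:,1],a[:,2]+z0]
def sil(cam,p,dims,k=4):
    h=cv2.convexHull(proj(cam,corners(p,dims)).astype(np.float32)*k).astype(np.float32)
    m=np.zeros((384*k,512*k),np.uint8); cv2.fillConvexPoly(m,np.round(h*16).astype(np.int32),255,cv2.LINE_AA,4)
    return cv2.resize(m,(512,384),interpolation=cv2.INTER_AREA)/255.
def fit(masks,dims,p0,ths):
    def cost(p): return np.mean([1-np.minimum(s,m).sum()/np.maximum(s,m).sum() for c,m in masks.items() for s in [sil(c,p,dims)]])
    best=None
    for t in ths:
        p=[p0[0],p0[1],t]
        r=minimize(cost,p,method='Nelder-Mead',options=dict(initial_simplex=[p,[p[0]+.01,p[1],t],[p[0],p[1]+.01,t],[p[0],p[1],t+.15]],xatol=2e-4,fatol=1e-4,maxiter=90))
        if best is None or r.fun<best.fun: best=r
    return best.x,best.fun
def region(cam,q,near):
    r=regions_of(cam,q)
    r=[d for d in r if np.hypot(*(np.array(d['position'])-near))<20]
    return r[0]['pixels'].astype(float) if r else None
E
python3 - <<'E'
from h import *
im={n:grab_frame(n) for n in('top','side')}
near=dict(green_carton=dict(top=(259,211),side=(254,175)),navy_carton=dict(top=(206,202),side=(303,177)),tray=dict(top=(370,208),side=(150,155)))
near['bay_stop']=dict(top=(186,204),side=(324,186))
dm=dict(green_carton=(.118,.089,.024),navy_carton=(.045,.061,.075),tray=(.15,.15,.022),bay_stop=(.014,.131,.022))
p0=dict(green_carton=(.51,-.044),navy_carton=(.525,.105),tray=(.517,-.374),bay_stop=(.52,.17))
ths=dict(green_carton=[1.5],navy_carton=[1.0,1.6,2.1],tray=[0.],bay_stop=[1.5])
for q in dm:
    ms={}
    for n in near[q]:
        if q=='bay_stop':
            h=cv2.cvtColor(im[n],cv2.COLOR_RGB2HSV); m=cv2.inRange(h,(22,130,60),(34,255,255))
            _,l,s,c=cv2.connectedComponentsWithStats(m); i=min(range(1,len(s)),key=lambda i:np.hypot(*(c[i]-near[q][n]))-(s[i,4]>40)*50); m=(l==i)*1.
        else: m=region(n,q,near[q][n])
        if m is not None: ms[n]=m; print(q,n,m.sum())
    for k in [ms]+[{a:ms[a]} for a in ms]:
        p,f=fit(k,dm[q],p0[q],ths[q]); print(q,list(k),np.round(p,4),round(f,3))
i=im['top'][150:260,160:320]; cv2.imwrite('pics/crop1.png',cv2.resize(i,(800,550),interpolation=cv2.INTER_CUBIC)[:,:,::-1])
print(read_time(),tcp_to_tips)
E
```

```text
green_carton top 1226.0
green_carton side 1114.0
green_carton ['top', 'side'] [ 0.514  -0.038   1.5822] 0.049
green_carton ['top'] [ 0.5148 -0.0384  1.5779] 0.05
green_carton ['side'] [ 0.5141 -0.0366  1.5811] 0.039
navy_carton top 386.0
navy_carton side 524.0
navy_carton ['top', 'side'] [0.5257 0.1097 1.7649] 0.095
navy_carton ['top'] [0.5264 0.1088 1.8349] 0.124
navy_carton ['side'] [0.5255 0.1103 1.7279] 0.056
tray top 2692.0
tray side 2106.0
tray ['top', 'side'] [ 0.5222 -0.3739 -0.0982] 0.039
tray ['top'] [ 0.5224 -0.3739 -0.101 ] 0.026
tray ['side'] [ 0.5219 -0.374  -0.0893] 0.051
bay_stop top 254.0
bay_stop side 217.0
bay_stop ['top', 'side'] [0.5257 0.1736 1.5421] 0.179
bay_stop ['top'] [0.5267 0.1722 1.5439] 0.14
bay_stop ['side'] [0.5247 0.1746 1.5431] 0.133
1.1 0.0726
```

View pics/crop1.png

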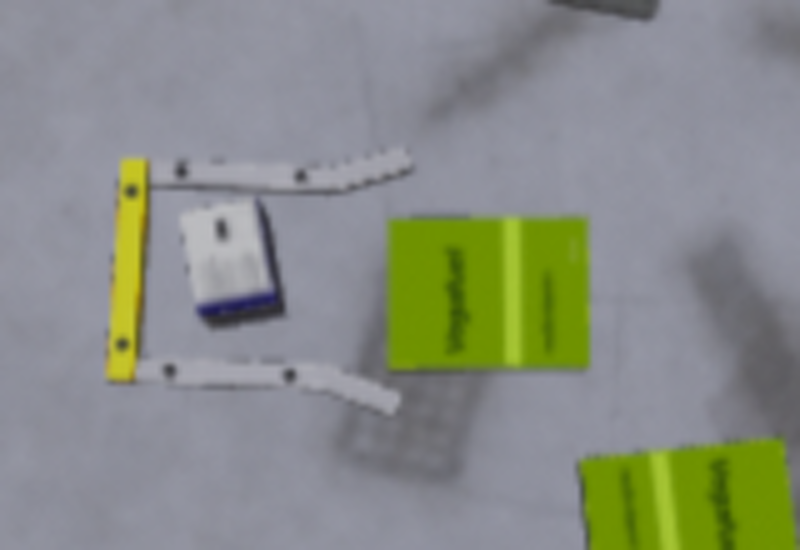

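The green cartons in the top picture are at px (259,211), at the bay mouth and 0.52 m from the base, and at px (292,250), 0.42 m from the base. The hit at (334,133) is the strip pack. The one meant is (259,211): it is farther away, lies at the mouth and is aligned with the lane. The crop confirms it. It also shows the navy carton standing between the rails, turned about 0.22 rad.

```bash
cat >> h.py <<'E'
def down(a):
    a=(a+np.pi/2)%np.pi-np.pi/2
    m=np.array([[-np.sin(a),np.cos(a),0],[np.cos(a),np.sin(a),0],[0,0,-1.]]).T
    q=R.from_matrix(m).as_quat(); return [q[3],q[0],q[1],q[2]]
def best(p,a):
    c=[(np.abs(np.array(j)-read_joint_positions()).max(),k) for k in (0,1) for q in [flip(a,k)] for j in [solve_ik(p,q)] if j is not None]
    print(c); return flip(a,min(c)[1])
def flip(a,k):
    q=down(a); return q if not k else [-q[3],q[2],-q[1],q[0]]
E
python3 - <<'E'
from h import *
x,y,a=.5257,.1097,1.77
q=best([x,y,.2],a); gripper_to(.075)
move_pose([x,y,.2],q)
print(move_l([x,y,.108],v=.1,until_force=6),read_tool_pos(),read_eef_rot(),q)
gripper_to(.03,30); print('w',read_width(),read_gripper_force())
im=grab_frame('side'); cv2.imwrite('pics/grasp.png',cv2.resize(im[120:250,220:400],(720,520))[:,:,::-1]); print(read_time())
E
```

```text
[(np.float64(1.8887619967539495), 0), (np.float64(1.0402600305249394), 1)]
False [0.52595011 0.10985964 0.10850288] [ 3.78792648e-04 -9.94794702e-02  9.95039542e-01  2.03527578e-05] [np.float64(-0.0), np.float64(0.09943723450487389), np.float64(-0.995043836418287), np.float64(0.0)]
w 0.04490352793422445 31.19974672794342
5.4917
```

View pics/grasp.png

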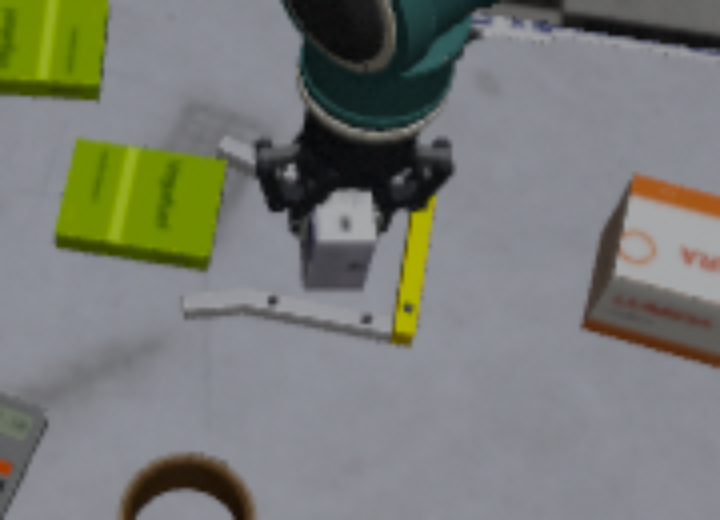

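The carton is gripped squarely (width 44.9 mm) at crop (340,230) and stands upright. Next I move it to the tray.

Run:
```python
from h import *
x,y=.522,-.374
p=read_tool_pos(); move_l([p[0],p[1],.23],v=.15); print('w',read_width())
q=best([x,y,.23],1.47)
move_pose([x,y,.23],q)
move_l([x,y,.135],v=.12)
print(move_l([x,y,.110],v=.03,until_force=2.5),read_tool_pos(),read_ft_force())
gripper_to(.075); p=read_tool_pos()
move_l([p[0],p[1],.24],v=.12)
gripper_to(.05)
a=1.5421-np.pi/2
q=best([.515,-.16,.2],a); move_pose([.515,-.16,.2],q)
for n in('top','side'): im=grab_frame(n); cv2.imwrite(f'pics/p{n}.png',im[:,:,::-1]); 
m={}
for n,c in(('top',(259,211)),('side',(254,175))):
    r=region(n,'green_carton',c)
    if r is not None: m[n]=r; print(n,r.sum())
for k in m: print(k,fit({k:m[k]},(.118,.089,.024),(.51,-.04),[1.57]))
T=cv2.imread('pics/ptop.png')[150:260,310:430]; S=cv2.imread('pics/pside.png')[110:220,90:300]
cv2.imwrite('pics/place.png',np.hstack([cv2.resize(T,(280,257)),cv2.resize(S,(490,257))])); print(read_time(),read_tool_pos())
```

```text
w 0.04483366006518004
[(np.float64(0.653064151881063), 0), (np.float64(1.768140502763345), 1)]
True [ 0.52185389 -0.37390023  0.11231326] [-1.21833227  0.40354027  5.97319719]
[(np.float64(1.6995746112285242), 0), (np.float64(1.093309040580128), 1)]
top 1236.0
side 1060.0
top (array([ 0.5135324 , -0.03826323,  1.58504034]), np.float64(0.04739463380054587))
side (array([ 0.51548047, -0.03611454,  1.61637189]), np.float64(0.07333301273684045))
13.1083 [ 0.51513109 -0.16068732  0.20007122]
```

View pics/place.png

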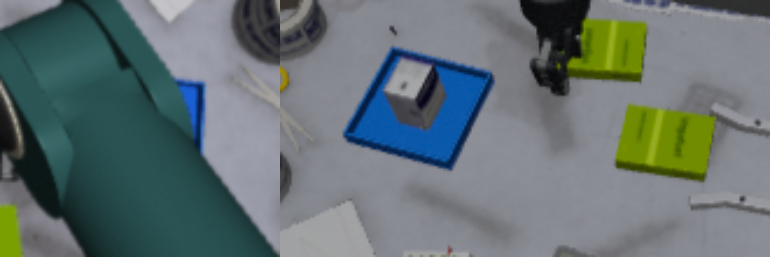

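The navy carton stands upright in the tray (place picture, around (415,92)). The green carton has not moved. Now the push.

Run:
```python
from h import *
z=.077
move_l([.515,-.145,.12],v=.15)
print(move_l([.515,-.145,z],v=.08,until_force=5),read_tool_pos(),read_width())
print(move_l([.517,-.05,z],v=.06,until_force=12),read_tool_pos(),read_ft_force())
print(move_l([.522,.022,z],v=.05,until_force=12),read_tool_pos(),read_ft_force())
print(move_l([.5225,.055,z],v=.025,until_force=7),read_tool_pos(),read_ft_force())
for n in('top','side'): cv2.imwrite(f'pics/g{n}.png',grab_frame(n)[:,:,::-1])
S=cv2.imread('pics/gside.png')[130:240,240:380]; cv2.imwrite('pics/push.png',cv2.resize(S,(700,550))); print(read_time())
```

```text
False [ 0.51514137 -0.14479043  0.0770716 ] 0.04992617451066311
False [ 0.51698572 -0.05026144  0.07695343] [-0.11597354  0.78934246 -0.27902579]
False [0.52199223 0.02177835 0.07696741] [-0.18078267 -0.18763325 -0.55127803]
True [0.52219895 0.03453431 0.07677391] [ 0.76090125 -1.50711316  1.29758853]
18.5833
```

View pics/push.png

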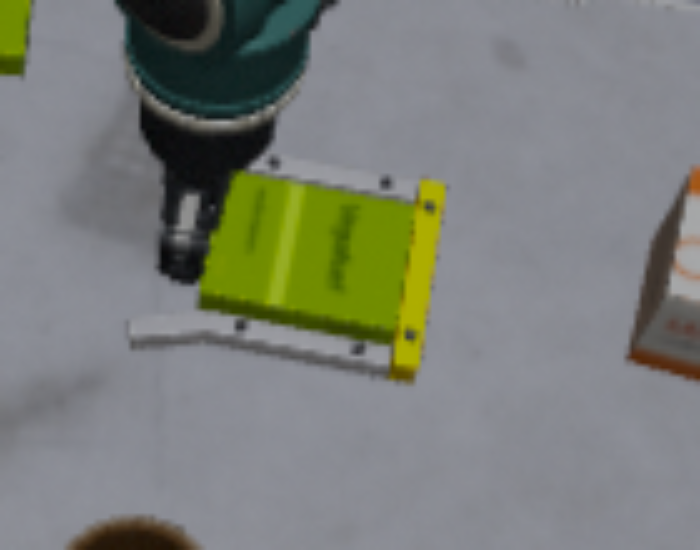

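The green carton lies against the yellow stop (crop (415,260)), flat between the rails. I'll press once more to confirm, back off and inspect.

Run:
```python
from h import *
p=read_tool_pos(); print(move_l([p[0],p[1]+.012,p[2]],v=.015,until_force=10),read_tool_pos(),read_ft_force())
dwell(.2); print(read_tool_pos(),read_ft_force())
p=read_tool_pos(); move_l([p[0]-.001,p[1]-.04,p[2]],v=.08); move_l([p[0],p[1]-.04,.25],v=.2)
move_pose([.42,-.2,.35],read_eef_rot()); dwell(.3)
im={n:grab_frame(n) for n in('top','side')}
for n,c in(('top',(210,203)),('side',(306,180))):
    r=region(n,'green_carton',c)
    if r is not None: print(n,fit({n:r},(.118,.089,.024),(.524,.107),[1.55]))
T=cv2.resize(im['top'][160:250,160:280],(400,300)); S=cv2.resize(im['side'][110:230,90:370],(700,300))
cv2.imwrite('pics/fin.png',cv2.resize(np.vstack([np.hstack([T,np.zeros((300,300,3),np.uint8)]),S]),(700,600))[:,:,::-1]); print(read_time())
```

```text
True [0.52182826 0.03457558 0.07628021] [-0.30103811 -1.2215286   0.27579382]
[0.52171667 0.03452089 0.07610227] [-0.67812593 -0.19218813 -0.65464416]
top (array([0.52347895, 0.10576846, 1.54577836]), np.float64(0.08109566287482672))
side (array([0.52325181, 0.10644488, 1.5495883 ]), np.float64(0.04423483386501792))
25.6833
```

View pics/fin.png

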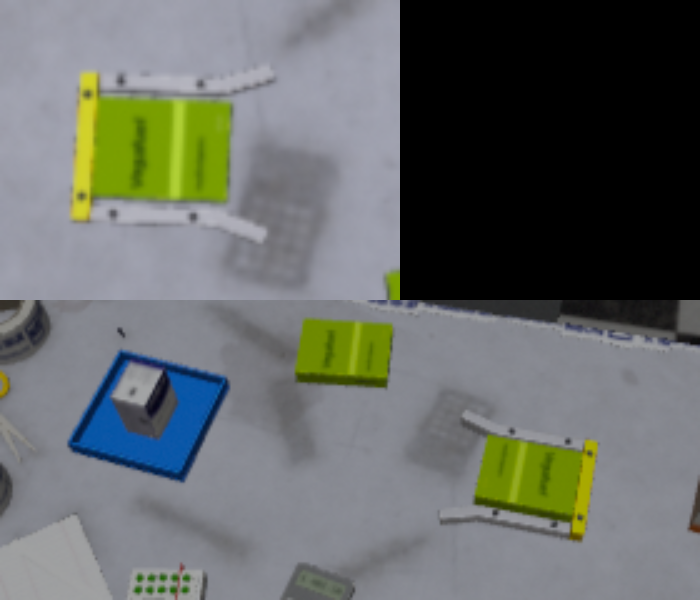

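The final picture shows the green carton flush with the yellow stop ((97,145) and (580,490)) and the navy carton upright in the tray (145,400). Both pushes ended at the same tool position, so the carton is home.

```bash
python3 -c "
from h import *
print(hand_in())"
```

```text
the job is handed in; nothing more can be done
None
```

The job is handed in: the navy carton stands upright in the blue tray, the green carton lies flat against the yellow stop, and I touched nothing else. The robot's clock read about 26 s of the 54 s allowed.

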